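Unclip the cap from a lathe centre

TASK

The turner needs the lathe centre that is stored under the yellow cap. Pinch the cap's two red spring buttons together to free its catches, lift the cap straight off its block, and set it down upright in the green tray without dropping it; let go of it there. Leave the blue cap clipped on its own block.

Things in the scene. Friction and masses are not known exactly. Their poses are not given: they have to be found in the camera images.
- yellow_cap: Yellow cap, 68 mm high, 0.2 kg, clipped in the well of a fixed dark steel block (100 x 104 mm, 32 mm high) over an upright lathe centre. Origin: middle of its underside, 12 mm above the bench when clipped; z up. Head 48 mm along x, 36 mm along y; red buttons on its +y and -y sides. Its lowest 20 mm are sunk in the well with 3 mm of play; it is clear of block and centre once lifted 50 mm.
- yellow_buttons (a point): Point midway between the yellow cap's buttons, 45 mm above its origin; axes as the cap's. Each red button: upright face 32 mm wide (x), 30 mm high, 59 mm over both; fully pinched (10 mm each, 1.6 to 6 N spring) 39 mm. Pinch along y, centred within 5 mm, both in 7 mm or more, and keep them in while lifting, else it stays locked. A grip of 20 to 30 N does it. Let go, they spring out.
- blue_cap: The same cap in blue, also with red buttons, clipped on an identical block: to be left alone. Origin and axes as for the yellow cap.
- tray: Empty square shallow green plastic tray, 170 x 170 mm, walls 20 mm high and 4 mm thick, inner floor 4 mm above the bench, fixed to the bench. Origin: centre of its underside, on the bench.
Not all that is in view belongs to the job. Of the things like the tray, leave any that is orange or purple; of the rest the larger one is meant.

How it is judged:
By the outcome, as a careful person would: the job done as asked, in the order asked, and still so for the second after the job is handed in, with the robot touching nothing.
It also fails if it takes over 45 s, if anything falls off the work surface, if the arm or the gripper's body presses on something with over 40 N, if the wrist force passes 120 N, or if a joint passes its speed limit or range.

ROBOT

A 6-joint arm with a two-finger parallel gripper is mounted at the origin on the work surface. World frame = base frame: x ahead of the robot, y to its left, z up, the work surface at z = 0. Lengths are in m, angles in degrees, forces in N, time in s.
With the tool pointing down it reaches from about 0.4 to 0.825 m from the base axis. Payload 7 kg.
Tool frame: the origin (TCP) lies midway between the tips of the shut fingers; the grasp point (between the pads) lies 19 mm behind it (ctrl.hold_point_z is the distance from the TCP to the grasp point, in m); z points along the fingers, x is the direction in which the jaws open and shut, and the axes are right-handed (so a half turn about z gives the same grasp; the last joint's range is limited). The gripper opens to 88 mm and grips with 3 to 60 N. Pads are 19 mm wide; open, the fingers measure 130 mm over their backs; the gripper's body (78 mm by 193 mm) begins 47 mm behind the grasp point.
Start: joints at [-46.862, 20.546, 0.682, 0, -70.136, -16.507], TCP at [0.303, -0.603, 0.227] pointing down, gripper open.
Joint ranges: [-176.03, 176.03], [-82.01, 121.73], [-58.28, 71.71], [-173.87, 95.51], [-174.79, -0.11], [-173.66, 173.66]. Speed limits (degrees/s): [136.94, 136.94, 172.46, 180, 180, 180].

INTERFACE

Orientations are given as [roll, pitch, yaw] about the fixed x, y, z axes, in that order (R = Rz(yaw) Ry(pitch) Rx(roll)).
In Python, from plant import ctrl gives the robot as it stands.
- The arm moves only by the tool apply_moves, never from a script. Its argument "motion" is a list of rows, each a list of 2 entries, a list of its own where there are three numbers: the shift along the world's x, y, z in cm, then the turn about the world's z in degrees. In form: [[[tx, ty, tz], roll], ...]. A call has 1 to 10 rows; each row is the pose to reach, as a shift and turn from the pose commanded when the call began; what a row does not reach only later rows make up. A row lasts 1/10 s, in which the tool goes at most 50 mm and 8.59 degrees, less where a joint would pass 70% of its speed; a pose out of reach is approached as far as the arm can. A call with a gripper value outside its range is refused whole. "hand" is the finger opening in cm, from 0 to 8.76, set as the call begins (left out, the last holds). The fingers move at their own pace and stop on an object; the grip force is fixed at half the most. Time passes only in rows, so rows that repeat a pose let the fingers close. It gives the time, the measured TCP pose, the force and the opening at its end, in the units of the state.
- ctrl.get_obs(): the state, without advancing time (a new reading comes with each control period).
- ctrl.snapshot(name): name is "scene" or "side" or "wrist"; returns (picture, depth): 420x560x3 uint8, blue, green, red; 420x560 float32, m along the optical axis (not along the pixel's ray), 0 where there is no reading.
- ctrl.camera_model(name): a dict with "fx", "fy", "cx", "cy" (pixels), "cam_to_world" (4x4, takes a point from camera to world coordinates); the wrist camera has in their place "tool_from_camera" (4x4, takes a point from camera to tool coordinates, whose origin is the TCP and whose axes are the tool frame's). Camera axes: x right, y down, z forward; pixel columns grow to the right and rows downward; lengths in m; the calibration is good to about 2 mm. A picture is of the moment at which its call begins: read the wrist's pose just before it. camera_model takes no time and is no camera call.
- ctrl.close_job(): hands the job in, once; it reports no verdict.
The state is a dict: "clock": time; "joint_pos": joint angles; "qvel": joint speeds; "tau": joint torques, N m; "tool_pos": TCP position; "orientation": TCP orientation; "force": force on the tool from outside, world axes, zero at the start; "moment": the same for the moment, N m; "opening": finger opening in m.
Only numpy, scipy, OpenCV 4.12 (cv2) and the standard library are available. Lean on these libraries where they do the work, as an engineer would, in place of code of your own. Each camera call takes 0.05 s, during which the arm holds its last target.

## Working session

There is one attempt and no reset: what is moved stays moved. The work goes in short steps, Python scripts to look and compute and a tool call to move; the robot and the scene stay as the last step left them, time stands still between calls to the robot, and variables do not carry over. Pictures are saved under pics/ and viewed, and the job is handed in when it is done.

Besides the shell and the picture viewer there is one more tool, called as name(argument=value, ...), one argument or row to a line, values as JSON. apply_moves: Moves the arm, as the interface text tells. Its arguments: {"type":"object","properties":{"motion":{"type":"array"},"hand":{"type":"number"}},"required":["motion"]}

```bash
mkdir -p pics
cat > h.py <<'E'
from plant import ctrl
import numpy as np, cv2
def cloud(name):
    o=ctrl.get_obs(); m=ctrl.camera_model(name); p,d=ctrl.snapshot(name)
    if name=="wrist":
        from scipy.spatial.transform import Rotation as R
        T=np.eye(4);T[:3,:3]=R.from_euler('xyz',o['orientation'],degrees=True).as_matrix();T[:3,3]=o['tool_pos'];T=T@np.array(m['tool_from_camera'])
    else: T=np.array(m['cam_to_world'])
    v,u=np.mgrid[0:420,0:560]
    P=np.stack([(u-m['cx'])/m['fx']*d,(v-m['cy'])/m['fy']*d,d],-1)
    return p,d,P@T[:3,:3].T+T[:3,3],T,m
E
python3 - <<'E'
from h import *
print(ctrl.get_obs())
for n in("scene","side","wrist"):
    p,d,P,T,m=cloud(n); cv2.imwrite(f"pics/{n}0.png",p); np.savez(f"{n}0.npz",p=p,d=d,P=P,T=T)
    print(n,T.round(3).tolist(),m['fx'])
E
```

```text
{'clock': 0.0, 'joint_pos': array([-4.68619219e+01,  2.05898091e+01,  6.35053749e-01, -2.00990367e-02,
       -7.01371105e+01, -1.65068440e+01]), 'qvel': array([ 0.05752217,  0.0309815 ,  0.0736537 ,  0.11540241, -0.12375538,
        0.04221922]), 'tau': array([ 1.22973674e-03, -5.82723927e+01,  2.93067133e+01,  6.99730128e+00,
        6.97033349e-03, -1.65691481e-04]), 'tool_pos': array([ 0.30232348, -0.60296567,  0.22565084]), 'orientation': array([-1.79992012e+02, -9.34486286e-02,  1.16624383e+02]), 'force': array([-0.37165989, -0.03454287,  1.26182692]), 'moment': array([-0.00788621,  0.06094475, -0.00670545]), 'opening': 0.08791297563544606}
scene [[-0.87, 0.343, -0.353, 0.805], [0.492, 0.632, -0.599, 0.716], [0.018, -0.695, -0.718, 0.802], [0.0, 0.0, 0.0, 1.0]] 400.163428677742
side [[-0.868, -0.292, 0.403, -0.098], [-0.497, 0.488, -0.717, 1.125], [0.013, -0.823, -0.568, 0.892], [0.0, 0.0, 0.0, 1.0]] 538.9612273433975
wrist [[-0.448, 0.857, 0.255, 0.234], [0.894, 0.429, 0.129, -0.637], [0.001, 0.286, -0.958, 0.384], [0.0, 0.0, 0.0, 1.0]] 365.52564013342396
```

View pics/scene0.png

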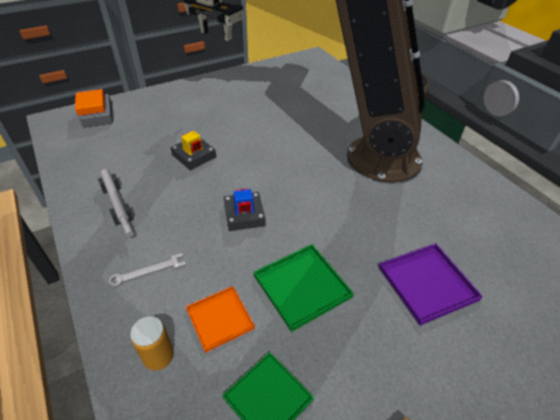

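View pics/side0.png

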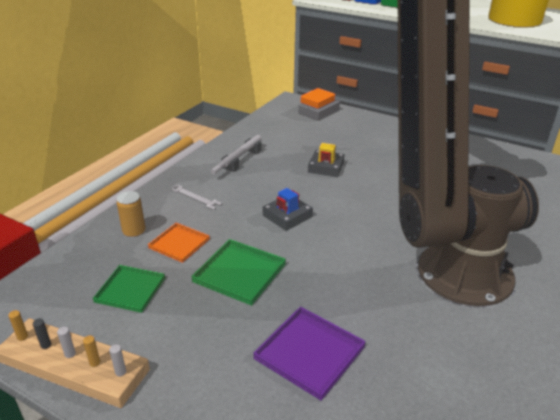

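View pics/wrist0.png

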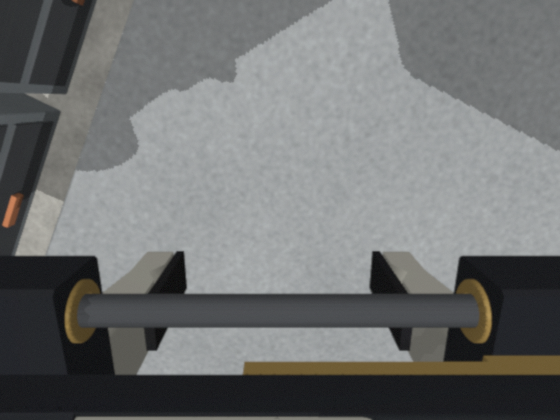

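The scene view shows the yellow cap at about (193,143), the blue cap at (244,203), the large green tray at (303,286) and the small green one at (268,395). In the side view they are at (326,155), (288,203), (240,270) and (130,288). The wrist camera does not see the caps yet. Next I'll measure them.

```bash
python3 - <<'E'
import numpy as np, cv2
for n,by in(("scene",(193,140)),("side",(327,152))):
    z=np.load(n+"0.npz"); p,P,d=z['p'],z['P'],z['d']
    hsv=cv2.cvtColor(p,cv2.COLOR_BGR2HSV); H,S,V=cv2.split(hsv)
    ok=(d>0)
    def rep(name,mask,zr):
        q=P[mask&ok&(P[...,2]>zr[0])&(P[...,2]<zr[1])]
        if len(q)<4: print(n,name,len(q));return
        r=cv2.minAreaRect((q[:,:2]*1000).astype(np.float32)); print(n,name,len(q),'med',np.median(q,0).round(4),'rect',np.round(r[0],1),np.round(r[1],1),round(r[2],1),'z',q[:,2].min().round(3),q[:,2].max().round(3))
    win=np.zeros(H.shape,bool); win[by[1]-25:by[1]+25,by[0]-30:by[0]+30]=1
    rep('yellowtop',win&(H>20)&(H<35)&(S>150),(0.07,0.1))
    rep('red',win&((H<8)|(H>172))&(S>150),(0.03,0.09))
    rep('yblock',win,(0.025,0.036))
    rep('bluetop',(H>105)&(H<130)&(S>150),(0.07,0.1))
    g=((H>50)&(H<75)&(S>120)).astype(np.uint8)
    k,l,st,c=cv2.connectedComponentsWithStats(g)
    for i in range(1,k):
        if st[i,4]>800: rep('green',l==i,(-.01,.04))
E
python3 - <<'E'
import cv2,numpy as np
a=cv2.imread('pics/scene0.png')[115:235,150:290];b=cv2.imread('pics/side0.png')[130:235,250:365]
cv2.imwrite('pics/z.png',np.hstack([cv2.resize(x,(400,400),interpolation=cv2.INTER_CUBIC) for x in(a,b)]))
E
```

```text
scene yellowtop 129 med [ 0.5343 -0.2905  0.0772] rect [ 533.9 -294.7] [46.3 35.3] 11.2 z 0.07 0.083
scene red 69 med [ 0.5298 -0.2692  0.0559] rect [ 528.7 -268.7] [15.3 28.4] 82.1 z 0.034 0.07
scene yblock 452 med [ 0.5491 -0.2759  0.0298] rect [ 533.  -295.4] [101.9 108.6] 13.4 z 0.025 0.036
scene bluetop 185 med [0.5069 0.0192 0.0775] rect [506.4  14.9] [34.3 47.8] 74.3 z 0.07 0.082
scene green 4766 med [0.4888 0.2925 0.0027] rect [488.3 288.8] [169.4 170.1] 1.9 z -0.003 0.023
scene green 3780 med [0.6698 0.4642 0.0015] rect [678.1 472.5] [123.5 124.2] 15.0 z -0.003 0.017
side yellowtop 95 med [ 0.5325 -0.2872  0.0794] rect [ 533.7 -291.8] [45.7 42. ] 19.2 z 0.071 0.087
side red 23 med [ 0.5293 -0.2689  0.0674] rect [ 527.3 -268.9] [23.7  6.9] 11.7 z 0.044 0.073
side yblock 374 med [ 0.5231 -0.274   0.0322] rect [ 535.  -292.4] [102.5 116.7] 12.3 z 0.025 0.036
side bluetop 138 med [0.5018 0.0202 0.0795] rect [507.  19.] [35.9 49.3] 69.2 z 0.07 0.084
side green 3226 med [0.4875 0.2881 0.0051] rect [488.7 289.9] [172.4 174.6] 1.9 z -0.001 0.024
side green 1947 med [0.6829 0.4735 0.0042] rect [678.9 473.6] [127.2 130.9] 15.1 z -0.002 0.019
```

View pics/z.png

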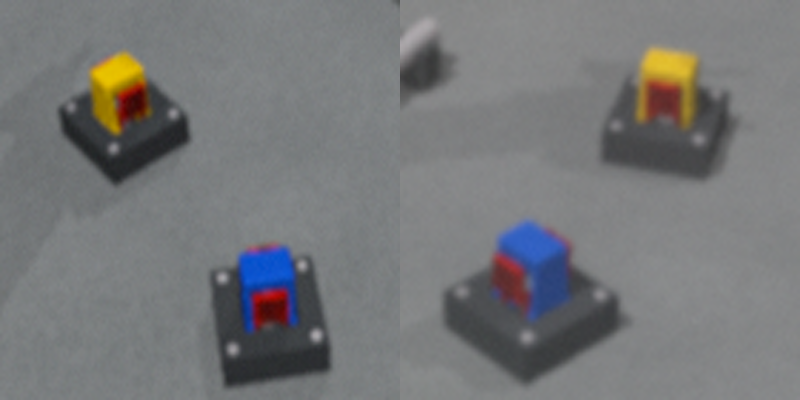

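apply_moves(
  motion=[
    [[1, 1.4, 0], -0.6],
    [[3, 4.2, 0], -2],
    [[6, 8, 0], -4],
    [[9, 12, 0], -6],
    [[12, 16, 0], -8],
    [[15, 20, 0], -10],
    [[18, 24, 0], -12],
    [[21, 28, 0], -14],
    [[22.5, 30.2, 0], -14.6],
    [[23.1, 31, 0], -14.6],
  ],
  hand=8.76,
)

```text
clock: 1.15
tool_pos: [0.5349, -0.2909, 0.2263]
orientation: [-180.0, -0.0, 102.2]
force: [0.8, -0.0, 0.3]
opening: 0.0877
```

apply_moves(
  motion=[
    [[0, 0, 0], 0],
    [[0, 0, 0], 0],
    [[0, 0, 0], 0],
    [[0, 0, 0], 0],
  ],
)

```text
clock: 1.55
tool_pos: [0.5328, -0.2944, 0.2266]
orientation: [-180.0, -0.0, 101.9]
force: [0.4, 0.0, -0.5]
opening: 0.0875
```

```bash
cat > m.py <<'E'
from h import *
import sys
p,d,P,T,m=cloud("wrist"); o=ctrl.get_obs(); cv2.imwrite(sys.argv[1],p)
print(o['clock'],o['tool_pos'].round(4),o['orientation'].round(2),o['force'].round(2))
H,S,V=cv2.split(cv2.cvtColor(p,cv2.COLOR_BGR2HSV))
v,u=np.mgrid[0:420,0:560]
def plane(mask,z):
    r=np.stack([(u-m['cx'])/m['fx'],(v-m['cy'])/m['fy'],np.ones(u.shape)],-1)[mask]@T[:3,:3].T
    return T[:3,3]+r*((z-T[2,3])/r[:,2])[:,None]
y=(H>20)&(H<35)&(S>120)&(d>0)
near=np.hypot(P[...,0]-.534,P[...,1]+.293)<.12
for nm,mk in(('ytop',y&near&(P[...,2]>.074)),('red+',((H<8)|(H>172))&(S>120)&near&(P[...,2]>.035)&(P[...,1]>-.293)),('red-',((H<8)|(H>172))&(S>120)&near&(P[...,2]>.035)&(P[...,1]<-.293)),('blk',near&(P[...,2]>.026)&(P[...,2]<.036)&(S<80))):
    q=P[mk]
    if len(q)<5: print(nm,len(q));continue
    r=cv2.minAreaRect((q[:,:2]*1000).astype(np.float32)); print(nm,len(q),np.median(q,0).round(4),[np.round(x,1) for x in r],'px',u[mk].mean().round(),v[mk].mean().round())
    if nm=='ytop':
        q=plane(mk,.08); print('  ray',[np.round(x,1) for x in cv2.minAreaRect((q[:,:2]*1000).astype(np.float32))])
E
python3 m.py pics/w1.png
```

```text
1.6 [ 0.5329 -0.2943  0.2266] [-180.      0.    101.95] [ 0.41 -0.86  0.43]
ytop 3376 [ 0.5206 -0.2923  0.0801] [array([ 525.9, -287.9]), array([ 59.5, 110.9]), np.float64(11.6)] px 314.0 246.0
  ray [array([ 604.3, -238.4]), array([212.5, 485.7]), np.float64(12.0)]
red+ 375 [ 0.5254 -0.2727  0.0709] [array([ 527.5, -272.6]), array([31.8,  8.9]), np.float64(12.9)] px 302.0 187.0
red- 396 [ 0.5362 -0.3217  0.071 ] [array([ 505.6, -319.6]), array([15.7, 97. ]), np.float64(87.1)] px 246.0 187.0
blk 6743 [ 0.5189 -0.2998  0.0318] [array([ 533.8, -296.9]), array([100.6, 104.4]), np.float64(13.5)] px 274.0 174.0
```

View pics/w1.png

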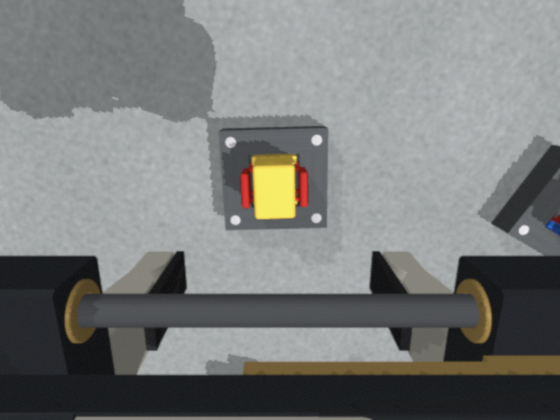

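The wrist view shows the yellow cap at (274,188), its buttons at (245,188) and (304,188), and the block squared to the image. I'll drop the gripper's own pixels (rows above 235) and refine the measurement.

```bash
sed -i 's/^near=/near=(v<235)\&(u>215)\&(u<335)\&(/; s/<\.12$/<.12)/' m.py
cat >> m.py <<'E'
k=y&near&(P[...,2]>.074)
rd=((H<8)|(H>172))&(S>120)&near
a=plane(rd&(u>274),.071);b=plane(rd&(u<274),.071)
a=np.array(cv2.minAreaRect((a[:,:2]*1000).astype(np.float32))[0]);b=np.array(cv2.minAreaRect((b[:,:2]*1000).astype(np.float32))[0])
print('mid',(a+b)/2,'sep',np.linalg.norm(a-b),'dir',np.degrees(np.arctan2(*(a-b)[::-1])))
E
python3 m.py pics/w2.png
```

```text
1.65 [ 0.533  -0.2942  0.2266] [180.     0.   101.96] [ 0.17  0.07 -0.31]
ytop 2223 [ 0.5319 -0.2971  0.0796] [array([ 533.6, -297. ]), array([48.6, 35.9]), np.float64(13.7)] px 274.0 191.0
  ray [array([ 532.6, -297.4]), array([47.8, 35.5]), np.float64(12.7)]
red+ 383 [ 0.5256 -0.2727  0.0709] [array([ 527.3, -272.6]), array([31.9,  8.9]), np.float64(12.7)] px 302.0 186.0
red- 392 [ 0.5367 -0.3217  0.071 ] [array([ 505.8, -319.7]), array([15.9, 97.2]), np.float64(87.1)] px 246.0 187.0
blk 6744 [ 0.5189 -0.2998  0.0318] [array([ 533.9, -297. ]), array([100.9, 104.3]), np.float64(13.5)] px 274.0 173.0
mid [ 528.93515015 -297.96940613] sep 48.72488556862271 dir 103.04822620109654
```

apply_moves(
  motion=[
    [[0, -0.1, -0.5], 0.6],
    [[0.05, -0.2, -2], 1.2],
    [[0.05, -0.27, -4], 1.2],
    [[0.05, -0.27, -6], 1.2],
    [[0.05, -0.27, -8], 1.2],
    [[0.05, -0.27, -9], 1.2],
    [[0.05, -0.27, -9], 1.2],
    [[0.05, -0.27, -9], 1.2],
    [[0.05, -0.27, -9], 1.2],
  ],
)

```text
clock: 2.55
tool_pos: [0.5347, -0.2964, 0.1377]
orientation: [179.9, 0.1, 103.2]
force: [0.7, -0.6, -0.0]
opening: 0.0876
```

```bash
sed -i 's/(v<235)&(u>215)&(u<335)&/(v<300)\&(u>190)\&(u<365)\&/' m.py; python3 m.py pics/w3.png
```

```text
2.6 [ 0.5347 -0.2963  0.1377] [1.7991e+02 5.0000e-02 1.0324e+02] [-0.55 -0.24  0.67]
ytop 4096 [ 0.5313 -0.2972  0.0795] [array([ 532.9, -297. ]), array([47.6, 36.1]), np.float64(13.5)] px 276.0 222.0
  ray [array([ 531.8, -297.2]), array([48. , 35.5]), np.float64(13.4)]
red+ 737 [ 0.5243 -0.2731  0.0708] [array([ 527.1, -272.1]), array([31.9,  9.4]), np.float64(14.5)] px 315.0 214.0
red- 750 [ 0.536  -0.3217  0.0708] [array([ 507. , -320.9]), array([15. , 95.1]), np.float64(89.5)] px 239.0 214.0
blk 10792 [ 0.5137 -0.3032  0.0317] [array([ 533.4, -296.9]), array([100.2, 104.4]), np.float64(13.4)] px 276.0 190.0
mid [ 527.46261597 -298.14680481] sep 48.12109321255664 dir 103.67277569265654
```

View pics/w3.png

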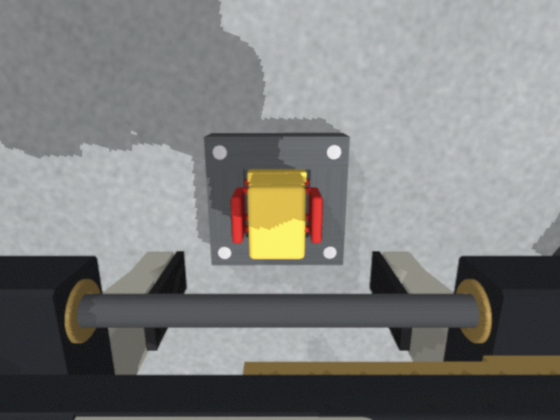

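At close range the cap is centred at (277,215) with its buttons at (238,215) and (316,215), square to the jaws. The centre is about (533,-297) mm, which agrees with the earlier reading, so I'll descend to TCP z of about 39 mm.

apply_moves(
  motion=[
    [[-0.1, 0, -1], 0.2],
    [[-0.15, -0.05, -3], 0.2],
    [[-0.15, -0.05, -5], 0.2],
    [[-0.15, -0.05, -7], 0.2],
    [[-0.15, -0.05, -8.5], 0.2],
    [[-0.15, -0.05, -9.4], 0.2],
    [[-0.15, -0.05, -9.8], 0.2],
    [[-0.15, -0.05, -9.8], 0.2],
    [[-0.15, -0.05, -9.8], 0.2],
    [[-0.15, -0.05, -9.8], 0.2],
  ],
)

```text
clock: 3.6
tool_pos: [0.5331, -0.2967, 0.0394]
orientation: [179.9, 0.0, 103.4]
force: [-0.5, 0.1, -0.4]
opening: 0.0876
```

apply_moves(
  motion=[
    [[0, 0, 0], 0],
    [[0, 0, 0], 0],
    [[0, 0, 0], 0],
    [[0, 0, 0], 0],
    [[0, 0, 0], 0],
    [[0, 0, 0], 0],
    [[0, 0, 0], 0],
    [[0, 0, 0], 0],
    [[0, 0, 0], 0],
    [[0, 0, 0], 0],
  ],
  hand=3,
)

```text
clock: 4.6
tool_pos: [0.5327, -0.2968, 0.0392]
orientation: [180.0, 0.0, 103.4]
force: [-0.9, -0.1, 5.4]
opening: 0.0369
```

apply_moves(
  motion=[
    [[0, 0, 0], 0],
    [[0, 0, 0], 0],
    [[0, 0, 0], 0],
  ],
  hand=0,
)

```text
clock: 4.9
tool_pos: [0.5327, -0.2967, 0.0391]
orientation: [180.0, 0.0, 103.4]
force: [-1.0, -0.3, 5.7]
opening: 0.0365
```

```bash
python3 m.py pics/w4.png | head -2
python3 - <<'E'
from h import *
o=[]
for n,(x,y) in(("scene",(193,145)),("side",(326,155))):
    p,d=ctrl.snapshot(n); o.append(cv2.resize(p[y-50:y+50,x-50:x+50],(400,400),interpolation=cv2.INTER_CUBIC))
cv2.imwrite("pics/z4.png",np.hstack(o))
E
```

```text
4.95 [ 0.5327 -0.2967  0.0392] [1.7998e+02 3.0000e-02 1.0344e+02] [-1.78  0.6   5.28]
ytop 4017 [ 0.5152 -0.3     0.0794] [array([ 511.6, -299.4]), array([25.9, 39.7]), np.float64(13.0)] px 278.0 273.0
```

View pics/w4.png

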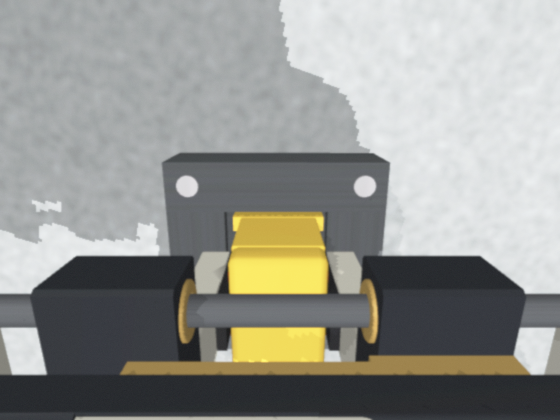

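View pics/z4.png

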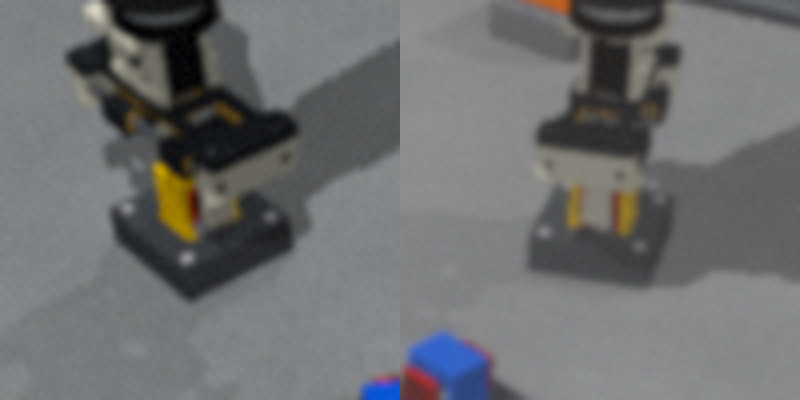

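The pads sit centred on both red buttons, and the opening of 36.5 mm means they are fully pinched. I'll try a small lift and watch the force.

apply_moves(
  motion=[
    [[0, 0, 0.2], 0],
    [[0, 0, 0.4], 0],
    [[0, 0, 0.7], 0],
    [[0, 0, 1], 0],
    [[0, 0, 1], 0],
  ],
)

```text
clock: 5.55
tool_pos: [0.5328, -0.2966, 0.049]
orientation: [180.0, 0.0, 103.4]
force: [0.2, 0.3, -1.9]
opening: 0.0364
```

Run:
```python
from h import *
p,d,P,T,m=cloud("wrist"); cv2.imwrite("pics/w5.png",p)
H,S,V=cv2.split(cv2.cvtColor(p,cv2.COLOR_BGR2HSV))
v,u=np.mgrid[0:420,0:560]
k=(H>20)&(H<35)&(S>120)&(u>235)&(u<325)&(v<290)&(v>245)
print(np.median(P[k],0),ctrl.get_obs()['force'])
```

```text
[ 0.51326327 -0.29951278  0.08890556] [-0.74867205  0.2500912  -1.8871388 ]
```

The cap is free: its top rose about 10 mm with the gripper, and the force is just its weight. I'll lift it straight up, well above the blue cap.

apply_moves(
  motion=[
    [[0, 0, 0.5], 0],
    [[0, 0, 1.5], 0],
    [[0, 0, 3], 0],
    [[0, 0, 5], 0],
    [[0, 0, 7.5], 0],
    [[0, 0, 10], 0],
    [[0, 0, 13], 0],
    [[0, 0, 16], 0],
    [[0, 0, 18.5], 0],
    [[0, 0, 20], 0],
  ],
)

```text
clock: 6.6
tool_pos: [0.533, -0.2969, 0.2521]
orientation: [179.8, 0.1, 103.4]
force: [0.3, -0.0, -2.5]
opening: 0.0367
```

Run:
```python
from h import *
o=[]
for n in("scene","side"):
    p,d=ctrl.snapshot(n); o.append(p[0:300,80:480])
cv2.imwrite("pics/z6.png",np.hstack(o)); print(ctrl.get_obs()['opening'])
```

```text
0.03624436191415536
```

View pics/z6.png

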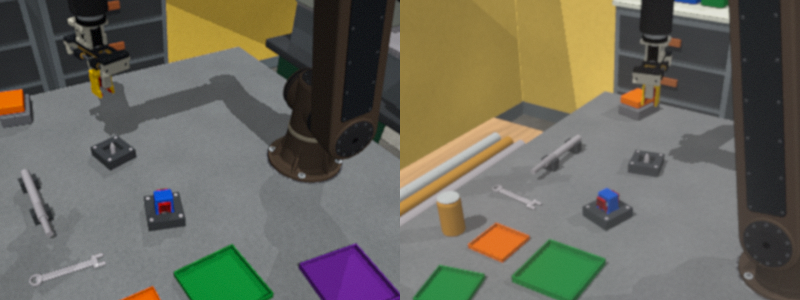

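The scene view shows the cap held upright at (100,80) in the crop, the centre standing in the empty block at (112,150), and the blue cap in place at (165,205). I'll carry it across to the large tray.

apply_moves(
  motion=[
    [[0, 0.5, 0], 0],
    [[-0.1, 2, 0], 0],
    [[-0.3, 4.5, 0], 0],
    [[-0.6, 8, 0], 0],
    [[-0.9, 11.5, 0], 0],
    [[-1.2, 15, 0], 0],
    [[-1.4, 18.5, 0], 0],
    [[-1.7, 22, 0], 0],
    [[-2, 25.5, 0], 0],
    [[-2.2, 29, 0], 0],
  ],
)

```text
clock: 7.7
tool_pos: [0.5091, -0.0047, 0.2475]
orientation: [-179.9, -0.0, 103.4]
force: [0.8, -0.7, -1.0]
opening: 0.0369
```

apply_moves(
  motion=[
    [[-0.3, 3.5, 0], 0],
    [[-0.5, 7, 0], 0],
    [[-0.8, 10.5, 0], 0],
    [[-1.1, 14, 0], 0],
    [[-1.3, 17.5, 0], 0],
    [[-1.6, 21, 0], 0],
    [[-1.9, 24.5, 0], 0],
    [[-2.1, 27.5, 0], 0],
    [[-2.2, 29, 0], 0],
    [[-2.3, 29.6, 0], 0],
  ],
)

```text
clock: 8.7
tool_pos: [0.4865, 0.2906, 0.2474]
orientation: [-179.9, 0.1, 103.5]
force: [0.8, 0.2, -1.7]
opening: 0.0368
```

apply_moves(
  motion=[
    [[0, 0, 0], 0],
    [[0, 0, -0.5], 0],
    [[0, 0, -2], 0],
    [[0, 0, -4.5], 0],
    [[0, 0, -7.5], 0],
    [[0, 0, -10.5], 0],
    [[0, 0, -12.5], 0],
    [[0, 0, -14], 0],
    [[0, 0, -14], 0],
    [[0, 0, -14], 0],
  ],
)

```text
clock: 9.7
tool_pos: [0.4878, 0.2886, 0.1089]
orientation: [-180.0, 0.0, 103.4]
force: [-0.1, 0.1, -1.5]
opening: 0.0365
```

Run:
```python
from h import *
o=[]
for n in("scene","side"):
    p,d,P,T,m=cloud(n); o.append(p[100:400,100:500])
    H,S,V=cv2.split(cv2.cvtColor(p,cv2.COLOR_BGR2HSV))
    g=(H>20)&(H<35)&(S>150)&(abs(P[...,0]-.49)<.06)&(abs(P[...,1]-.29)<.06)&(P[...,2]>.01)
    q=P[g]; print(n,len(q), np.percentile(q,[2,50,98],axis=0).round(4).tolist() if len(q) else '')
cv2.imwrite("pics/z7.png",np.hstack(o)); s=ctrl.get_obs(); print(s['tool_pos'],s['opening'],s['force'])
```

```text
scene 422 [[0.449, 0.2614, 0.0822], [0.5089, 0.2949, 0.1283], [0.5182, 0.323, 0.5459]]
side 179 [[0.4626, 0.275, 0.086], [0.4671, 0.3007, 0.1115], [0.5082, 0.3171, 0.149]]
[0.48820151 0.28943296 0.10973366] 0.03658135716199654 [-0.23859932 -0.10414878 -1.44386522]
```

View pics/z7.png

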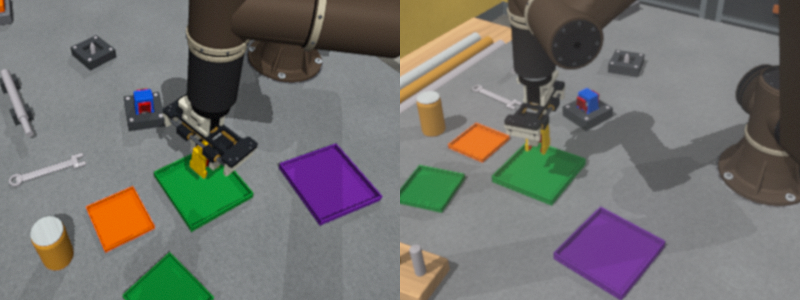

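The cap is held upright over the large tray, at (200,160) in the scene crop. By the grasp geometry its underside is at about z = 82 mm. I'll lower it, slowing near the floor.

apply_moves(
  motion=[
    [[0, 0, -0.5], 0],
    [[0, 0, -2], 0],
    [[0, 0, -4], 0],
    [[0, 0, -5.8], 0],
    [[0, 0, -6.8], 0],
    [[0, 0, -7.2], 0],
    [[0, 0, -7.4], 0],
    [[0, 0, -7.5], 0],
    [[0, 0, -7.5], 0],
    [[0, 0, -7.5], 0],
  ],
)

```text
clock: 10.8
tool_pos: [0.4878, 0.2897, 0.0341]
orientation: [180.0, -0.0, 103.4]
force: [0.1, -0.2, -1.5]
opening: 0.0367
```

apply_moves(
  motion=[
    [[0, 0, -0.1], 0],
    [[0, 0, -0.2], 0],
    [[0, 0, -0.2], 0],
    [[0, 0, -0.2], 0],
  ],
)

```text
clock: 11.2
tool_pos: [0.4875, 0.2894, 0.0315]
orientation: [-180.0, 0.0, 103.4]
force: [-1.5, 0.3, -1.2]
opening: 0.0371
```

apply_moves(
  motion=[
    [[0, 0, -0.05], 0],
    [[0, 0, -0.1], 0],
    [[0, 0, -0.1], 0],
    [[0, 0, -0.1], 0],
  ],
)

```text
clock: 11.6
tool_pos: [0.4876, 0.2894, 0.0311]
orientation: [180.0, -0.0, 103.4]
force: [-1.6, -1.5, 5.8]
opening: 0.0368
```

The force has turned to +5.8 N, so the cap is resting on the tray floor. I'll release it.

apply_moves(
  motion=[
    [[0, 0, 0], 0],
    [[0, 0, 0], 0],
    [[0, 0, 0], 0],
    [[0, 0, 0], 0],
    [[0, 0, 0], 0],
    [[0, 0, 0], 0],
    [[0, 0, 0], 0],
    [[0, 0, 0], 0],
    [[0, 0, 0], 0],
    [[0, 0, 0], 0],
  ],
  hand=8.76,
)

```text
clock: 12.6
tool_pos: [0.4875, 0.2894, 0.0306]
orientation: [-180.0, 0.0, 103.4]
force: [0.0, -0.5, -0.0]
opening: 0.0872
```

Run:
```python
from h import *
p,d=ctrl.snapshot("wrist"); cv2.imwrite("pics/w8.png",p); print(ctrl.get_obs()['opening'],ctrl.get_obs()['force'])
```

```text
0.08744465504618981 [ 1.40598919 -0.50244899  0.14345197]
```

View pics/w8.png

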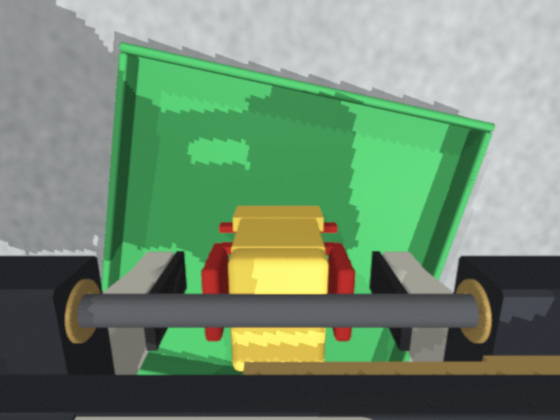

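The cap stands upright in the tray at (278,290). Both fingers are clear of the sprung-out buttons at (215,290) and (342,290). I'll retreat straight up.

apply_moves(
  motion=[
    [[0, 0, 0.5], 0],
    [[0, 0, 1.5], 0],
    [[0, 0, 3], 0],
    [[0, 0, 5], 0],
    [[0, 0, 8], 0],
    [[0, 0, 11], 0],
    [[0, 0, 14], 0],
    [[0, 0, 17], 0],
    [[0, 0, 19], 0],
    [[0, 0, 20], 0],
  ],
)

```text
clock: 13.65
tool_pos: [0.4881, 0.2899, 0.2338]
orientation: [179.8, -0.1, 103.4]
force: [0.1, 0.2, -0.2]
opening: 0.0877
```

apply_moves(
  motion=[
    [[0, 0, 0], 0],
    [[0, 0, 0], 0],
    [[0, 0, 0], 0],
    [[0, 0, 0], 0],
  ],
)

```text
clock: 14.05
tool_pos: [0.4871, 0.2891, 0.2293]
orientation: [-179.9, 0.1, 103.4]
force: [0.2, -0.0, -0.1]
opening: 0.0875
```

Run:
```python
from h import *
p,d,P,T,m=cloud("wrist"); 
v,u=np.mgrid[0:420,0:560]
H,S,V=cv2.split(cv2.cvtColor(p,cv2.COLOR_BGR2HSV))
k=(H>20)&(H<35)&(S>120)&(v<240)&(d>0)&(P[...,2]>.055)
q=P[k];print(len(q),np.median(q,0),q[:,2].max(),cv2.minAreaRect((q[:,:2]*1000).astype(np.float32)))
s,_=ctrl.snapshot("scene"); s0=cv2.imread("pics/scene0.png")
print('blue diff',np.abs(s[180:232,218:270].astype(int)-s0[180:232,218:270]).mean())
cv2.imwrite("pics/z9.png",np.hstack([p[60:360,100:500],s[100:400,100:500]])); print(ctrl.get_obs()['clock'])
```

```text
2145 [0.48548432 0.28975352 0.07154363] 0.07396355137200206 ((486.5694885253906, 293.87738037109375), (46.8731689453125, 52.88358688354492), 13.460402488708496)
blue diff 11.418885601577909
14.15
```

View pics/z9.png

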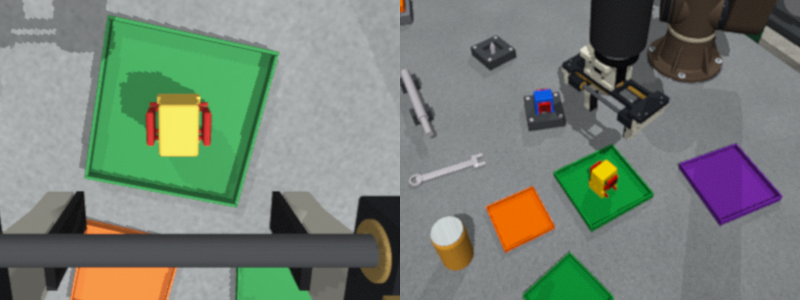

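```bash
python3 -c "
from plant import ctrl; print(ctrl.close_job())"
```

```text
the job is handed in; nothing more can be done
None
```

The yellow cap is off its block and standing upright in the large green tray, and the job is handed in. It took about 14 s of the 45 s allowed.

- **What I did:** I pinched the two red buttons until the jaws stopped at 36.5 mm. A trial lift of about 10 mm moved the cap with only its weight on the wrist. I then lifted it straight off, carried it over at height, lowered it until the force turned to +5.8 N, released it and backed straight up.
- **Last checks:**
  - **Cap height:** The top is at 71.5 mm, where 72 mm is expected for a cap standing on the tray floor.
  - **Cap position:** It lies within a few millimetres of the tray centre.
  - **Gripper:** The buttons have sprung out, and the gripper is about 20 cm above the cap with no force on it.
  - **Blue cap:** It is still clipped on its block by eye.
- **Disagreements:**
  - **Pinch width:** The jaws closed to 36.5 mm, although 39 mm was stated for fully pinched buttons. I took this as finger or pad flex, and the catches did release.
  - **Cap position across cameras:** The scene and side cameras differed from the wrist camera by 2 to 5 mm in y, so I used the wrist reading.
  - **Blue cap image check:** Comparing the picture before and after gave a difference of 11 grey levels. I put this down to the arm and its shadow in that window, so it neither confirms nor contradicts that the cap stayed put.

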